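# Change the blanks of a light engine for filter sliders

### The job

Change over the microscope's light engine: first close its shutter by swinging the lever on the small control box all the way towards the robot, then take every short blank out of the engine's slots and lay it in the steel tray, and slide each long filter slider lying on the bench, windowed end first, into a slot of its own (any slot) until it is fully home against the sprung stop hidden inside. The filters are glass, so push gently - under about 20 N - and stop as soon as firm resistance is felt. When all blanks are out and all sliders are home, open the shutter again by swinging its lever all the way back, away from the robot, and leave everything else on the bench where it is.

Things in the scene. Friction and masses are not known exactly. Their poses are not given: they have to be found in the camera images.
- engine: light engine: white fixed housing, 260 mm wide, three blind slots in its front, which faces the robot; origin on the bench below the middle of the front face, x into the housing, z up. First 130 mm: 70 mm high; behind: 150 mm. An aluminium ledge, 12 mm high, reaches 110 mm out from the whole face; bars rest on it and slide straight into the slots, held by friction when let go.
- slot1 (a point): slot 1 (+y one): middle of its floor (ledge top, 12 mm over the bench) at the front face; x into the slot, z up. 35 mm wide, 14 mm high, 90 mm pitch; 12 mm high guides flare to 48 mm wide 20 mm before the face. 63 to 85 mm inside (varies per slot and start) is a plunger: spring under 0.5 N, 8 mm travel, then a rigid stop. Nose of a bar fully home: 71 to 93 mm inside.
- plunger1 (a joint): travel of the plunger hidden in slot 1, in m: 0 free, 0.008 when pressed fully against the rigid stop. It springs back out if the bar is withdrawn.
- slot2 (a point): slot 2 (middle one): middle of its floor (ledge top, 12 mm over the bench) at the front face; x into the slot, z up. 35 mm wide, 14 mm high, 90 mm pitch; 12 mm high guides flare to 48 mm wide 20 mm before the face. 63 to 85 mm inside (varies per slot and start) is a plunger: spring under 0.5 N, 8 mm travel, then a rigid stop. Nose of a bar fully home: 71 to 93 mm inside.
- plunger2 (a joint): travel of the plunger hidden in slot 2, in m: 0 free, 0.008 when pressed fully against the rigid stop. It springs back out if the bar is withdrawn.
- slot3 (a point): slot 3 (-y one): middle of its floor (ledge top, 12 mm over the bench) at the front face; x into the slot, z up. 35 mm wide, 14 mm high, 90 mm pitch; 12 mm high guides flare to 48 mm wide 20 mm before the face. 63 to 85 mm inside (varies per slot and start) is a plunger: spring under 0.5 N, 8 mm travel, then a rigid stop. Nose of a bar fully home: 71 to 93 mm inside.
- plunger3 (a joint): travel of the plunger hidden in slot 3, in m: 0 free, 0.008 when pressed fully against the rigid stop. It springs back out if the bar is withdrawn.
- slider1_fin (a point): centre of the blue grip fin (28 mm in x, 16 mm thick in y, 50 mm tall) of a long filter slider, None if absent. The fin stands on an aluminium bar 150 x 32 x 10 mm with three glass windows: underside 35 mm below this point, nose 128 mm in +x, tail 22 mm in -x. x runs along the bar from fin to nose, z up. 0.19 to 0.31 kg. Starts upright on the bench, on the robot's left.
- slider2_fin (a point): centre of the blue grip fin (28 mm in x, 16 mm thick in y, 50 mm tall) of a long filter slider, None if absent. The fin stands on an aluminium bar 150 x 32 x 10 mm with three glass windows: underside 35 mm below this point, nose 128 mm in +x, tail 22 mm in -x. x runs along the bar from fin to nose, z up. 0.19 to 0.31 kg. Starts upright on the bench, on the robot's left.
- slider3_fin (a point): centre of the blue grip fin (28 mm in x, 16 mm thick in y, 50 mm tall) of a long filter slider, None if absent. The fin stands on an aluminium bar 150 x 32 x 10 mm with three glass windows: underside 35 mm below this point, nose 128 mm in +x, tail 22 mm in -x. x runs along the bar from fin to nose, z up. 0.19 to 0.31 kg. Starts upright on the bench, on the robot's left.
- blank1_fin (a point): centre of the fin (28 x 16 x 50 mm, as on a slider) of a short blank, None if absent: grey windowless bar 100 x 32 x 10 mm, underside 35 mm below this point, nose 78 mm in +x, tail 22 mm in -x; 0.16 kg. Starts loosely in a slot, nose 43 to 47 mm inside, clear of the plunger; it draws straight out towards the robot.
- blank2_fin (a point): centre of the fin (28 x 16 x 50 mm, as on a slider) of a short blank, None if absent: grey windowless bar 100 x 32 x 10 mm, underside 35 mm below this point, nose 78 mm in +x, tail 22 mm in -x; 0.16 kg. Starts loosely in a slot, nose 43 to 47 mm inside, clear of the plunger; it draws straight out towards the robot.
- blank3_fin (a point): centre of the fin (28 x 16 x 50 mm, as on a slider) of a short blank, None if absent: grey windowless bar 100 x 32 x 10 mm, underside 35 mm below this point, nose 78 mm in +x, tail 22 mm in -x; 0.16 kg. Starts loosely in a slot, nose 43 to 47 mm inside, clear of the plunger; it draws straight out towards the robot.
- tray_in (a point): middle of the inner floor (4 mm over the bench) of the fixed open steel tray for the blanks, 150 mm (x) by 200 mm (y) outside, walls 4 mm thick and 28 mm high, on the robot's right. Room for two blanks side by side, bars along the tray's x.
- shutter (a joint): angle of the shutter lever, rad: 0 leaning fully towards the robot (closed), 1.0 leaning fully away (open). It stays where it is left; a light push with the shut fingertips moves it. Starts at 0.8 to 1.0.
- shutter_tip (a point): tip of the shutter lever, centre of its black ball (26 mm wide) on a 10 mm steel rod, 80 mm from the pivot, which is 72 mm over the bench above the box's middle; it swings in the x-z plane of the white fixed control box (100 x 90 mm, 50 mm high, on the robot's right beside the engine); 0.5 rad of its swing lies either side of upright.
- shutterbox: the control box below the lever: origin on the bench under its middle, x the direction in which the lever swings to open, z up.
- oil: brown oil bottle, 36 mm wide, 85 mm high: bystander, leave alone; origin at its underside
- slidebox: cardboard slide box 90 x 40 x 30 mm: bystander, leave alone; origin at its underside
- driver: screwdriver: bystander, leave alone; origin at its underside
- mug: white mug, 80 mm wide, 95 mm high: bystander, leave alone; origin at its underside
- tape: roll of paper tape, 90 mm wide, 20 mm high: bystander, leave alone; origin at its underside
- dish: glass dish, 90 mm wide, 16 mm high: bystander, leave alone; origin at its underside
There are look-alikes about, which are no part of the job. What is shaped like the part that bears blank3_fin but orange or pink is not meant.

How it is judged:
By the outcome, as a careful person would: the job done as asked, in the order asked, and still so for the second after the job is handed in, with the robot touching nothing.
Of slider1, slider2, slider3 only 2 to 3 are there at a start; the rules pass over those that are not, and their reading is None.
Of blank1, blank2, blank3 only 1 to 2 are there at a start; the rules pass over those that are not, and their reading is None.
At some moment in a run one of slider1, slider2, slider3 may be knocked a few centimetres aside while the robot is not near it.
It also fails if it takes over 210 s, if anything falls off the work surface, if the arm or the gripper's body presses on something with over 40 N, if the wrist force passes 120 N, or if a joint passes its speed limit or range.

### The arm

A 6-joint arm with a two-finger parallel gripper is mounted at the origin on the work surface. World frame = base frame: x ahead of the robot, y to its left, z up, the work surface at z = 0. Lengths are in mm, angles in rad, forces in N, time in s.
With the tool pointing down it reaches from about 350 to 975 mm from the base axis. Payload 7.1 kg.
Tool frame: the origin (TCP) lies at the centre of the arm's flange, where the gripper is bolted on; the fingertips stand 182 mm ahead of it and the grasp point (between the pads) lies 163 mm ahead of it; z points along the fingers, y is the line along which they close (so a half turn about z gives the same grasp; the last joint's range is limited). The gripper opens to 88 mm and grips with 3 to 60 N. Pads are 20 mm wide; open, the fingers measure 115 mm over their backs; the gripper's body (75 mm by 178 mm) begins 61 mm behind the grasp point.
Start: joints at [-1.336, 0.423, 1.63, -0, 1.089, -0.019], TCP at [156.947, -604.958, 404.675] pointing down, gripper open.
Joint ranges: [-3, 3], [-0.9, 2.11], [0.09, 2.58], [-1.31, 4.45], [0.11, 2.69], [-2.54, 2.54]. Speed limits (rad/s): [2.39, 2.39, 3.01, 3.14, 3.14, 3.14].

### API

Orientations are given as a rotation vector (axis times angle).
In Python, from workcell import readout, get_image, ctrl gives the robot as it stands.
- The arm moves only by the tool step_arm, never from a script. Its argument "targets" is a list that holds one entry, the list of rows, each a list of 7 numbers: the shift along the world's x, y, z as a fraction of full scale, then the turn, a rotation vector about the world's x, y, z as a fraction of full scale, then the opening, from 0 (shut) to 1 (fully open). In form: [[[dx, dy, dz, wx, wy, wz, claw], ...]]. A call has exactly 5 rows; each row shifts and turns the commanded pose from where the row before left it; what a row does not reach is not made up. Full scale, the value 1, is 0.05 m for a shift and 4 degrees for a turn. A row lasts 1/8 s, in which the tool goes at most 62.5 mm and 10.7 degrees, less where a joint would pass 70% of its speed; a pose out of reach is approached as far as the arm can. A call with a number of a shift or a turn outside -1 to 1 is refused whole. A call with a gripper value outside its range is refused whole. The fingers move at their own pace and stop on an object; the grip force is fixed at half the most. Time passes only in rows, so rows that do not move let the fingers close, or fill a call up. It gives the time, the measured TCP pose, the force, the opening and the grip force at its end, in the units of the state.
- readout.get_obs(): the state, without advancing time (a new reading comes with each control period).
- get_image(name): name is "scene" or "side" or "wrist"; returns a dict with "pixels" (480x640x3 uint8, red, green, blue), "intrinsics" (3x3 intrinsics, pixels), "k1" (the pictures are not rectified: a ray, as slopes to the right and down, at radius r is drawn at 1 + k1 r^2 times it, then the intrinsics apply), "extrinsics" (4x4, takes a point from world to camera coordinates). Camera axes: x right, y down, z forward; pixel columns grow to the right and rows downward; lengths in mm; the calibration is good to about 2 mm. A picture is of the moment at which its call begins. There is no depth.
- ctrl.close_job(): hands the job in; it is judged then, once.
The state is a dict: "t": time; "qpos": joint angles; "qvel": joint speeds; "joint_torque": joint torques, N m; "ee_pos": TCP position; "orientation": TCP orientation; "ft_force": force on the tool from outside, world axes, zero at the start; "moment": the same for the moment, N m; "width": finger opening in mm; "grasp_force": force on a finger pad.
Only numpy, scipy, OpenCV 4.12 (cv2) and the standard library are available. Lean on these libraries where they do the work, as an engineer would, in place of code of your own. Each camera call takes 0.05 s, during which the arm holds its last target. There are 200 camera calls.

## Working session

There is one attempt and no reset: what is moved stays moved. The work goes in short steps, Python scripts to look and compute and a tool call to move; the robot and the scene stay as the last step left them, time stands still between calls to the robot, and variables do not carry over. Pictures are saved under pics/ and viewed, at most 16 in all, crops included, and the job is handed in when it is done.

Besides the shell and the picture viewer there is one more tool, called after "Emit:" as name(argument=value, ...) on one line, values as JSON. step_arm: Moves the arm, as the interface text tells. Shift numbers are shares of 0.05 m and turn numbers shares of 4 degrees, none past 1 either way. Its arguments: {"type":"object","properties":{"targets":{"type":"array"}},"required":["targets"]}

```bash
ls; mkdir -p pics; cat > h.py <<'E'
import numpy as np, cv2, json
from workcell import readout, get_image, ctrl
def cam(n):
    d=get_image(n); d={k:np.array(v) if k!='k1' else float(v) for k,v in d.items()}; return d
def save(n,f):
    d=cam(n); cv2.imwrite(f'pics/{f}.png',d['pixels'][:,:,::-1]); np.savez(f'pics/{f}.npz',**d); return d
def load(f): return np.load(f'pics/{f}.npz')
def proj(d,P):
    P=np.atleast_2d(P).astype(float);E=d['extrinsics'];K=d['intrinsics']
    c=P@E[:3,:3].T+E[:3,3]; s=c[:,:2]/c[:,2:]; r2=(s**2).sum(1,keepdims=True)
    s=s*(1+float(d['k1'])*r2); return s*[K[0,0],K[1,1]]+[K[0,2],K[1,2]]
def ray(d,uv):
    uv=np.atleast_2d(uv).astype(float);E=d['extrinsics'];K=d['intrinsics']
    q=(uv-[K[0,2],K[1,2]])/[K[0,0],K[1,1]]; s=q.copy()
    for _ in range(30): s=q/(1+float(d['k1'])*(s**2).sum(1,keepdims=True))
    R=E[:3,:3]; D=np.c_[s,np.ones(len(s))]@R; return -R.T@E[:3,3],D
def onz(d,uv,z):
    o,D=ray(d,uv); return o+D*((z-o[2])/D[:,2:])
E
python3 - <<'E'
from h import *
for n in('scene','side','wrist'):
    d=save(n,n+'0'); o,D=ray(d,[[320,240]]); print(n,o.round(),D.round(2),d['intrinsics'][0,0],d['k1'])
print(readout.get_obs())
E
```

```text
pics
scene [1190.  303.  793.] [[-0.68 -0.27 -0.68]] 434.7792847766169 -0.04160175138103322
side [ 478. 1027. 1238.] [[ 0.03 -0.68 -0.73]] 621.9237219267615 0.023307799177158434
wrist [ 228. -586.  385.] [[-0.27 -0.07 -0.96]] 404.8513376204235 -0.07344550256772774
{'t': 0.15, 'qpos': array([-1.33598784e+00,  4.23677249e-01,  1.63046490e+00, -1.55254639e-06,
        1.08860550e+00, -1.90131493e-02]), 'qvel': array([ 0.00094176, -0.00118922, -0.00272238, -0.00179898,  0.00065497,
       -0.00049366]), 'joint_torque': array([ 1.74435711e-03, -5.44984567e+01, -2.73918289e+01,  6.44124253e-02,
        2.04960583e-02, -7.10008521e-05]), 'ee_pos': array([ 156.91072734, -604.77554409,  404.09216131]), 'orientation': array([-3.11518774e+00, -3.97488487e-01,  1.97450678e-04]), 'ft_force': array([-0.39701714,  0.51914124,  0.80659366]), 'moment': array([-0.04148624, -0.02689145,  0.03142884]), 'grasp_force': 0.0, 'width': 87.77334294877173}
```

View pics/scene0.png

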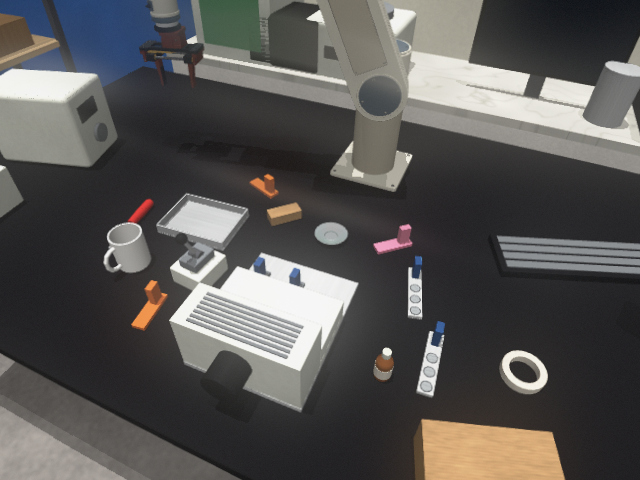

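View pics/side0.png

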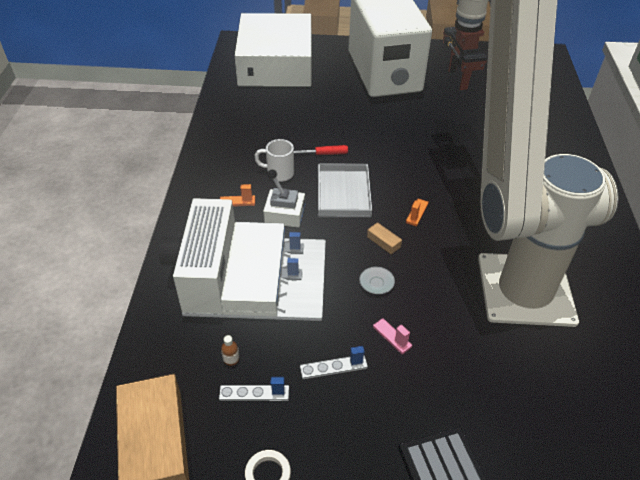

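Scene and side agree. Two blanks with blue fins are in the slots: scene (260,266) and (295,277), side (294,241) and (292,266). The slot nearest the side camera is empty. Two sliders with blue fins are on the left: side (357,356) and (278,386). The orange and pink pieces, side (246,193), (417,211) and (402,336), are look-alikes and not part of the job. Next I'll enlarge to get accurate pixels.

```bash
python3 - <<'E'
import cv2
a=cv2.imread('pics/side0.png')[140:410,170:410]; cv2.imwrite('pics/sidec.png',cv2.resize(a,None,fx=2.2,fy=2.2,interpolation=cv2.INTER_CUBIC))
a=cv2.imread('pics/scene0.png')[190:400,120:460]; cv2.imwrite('pics/scenec.png',cv2.resize(a,None,fx=2.3,fy=2.3,interpolation=cv2.INTER_CUBIC))
E
```

```text
(no output)
```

View pics/sidec.png

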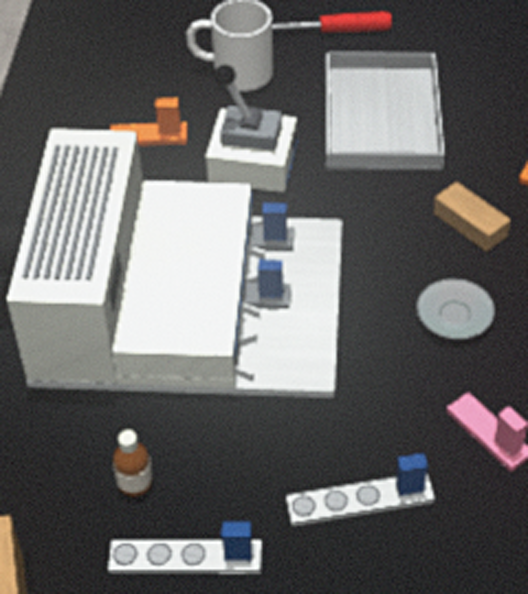

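View pics/scenec.png

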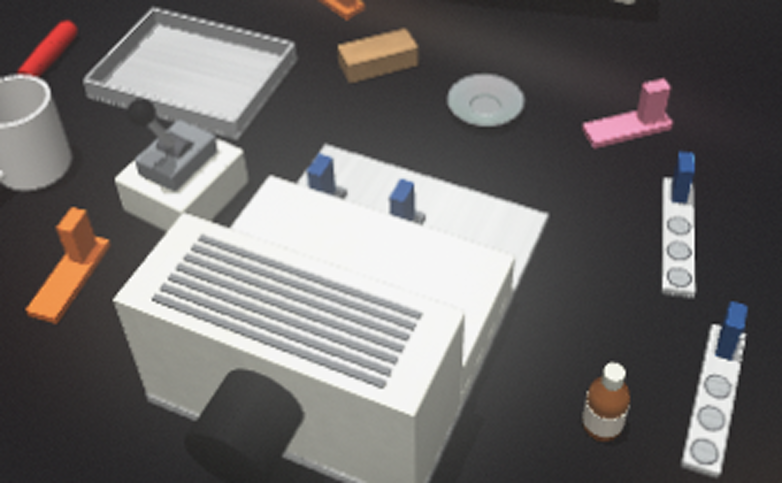

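```bash
cat >> h.py <<'E'
from scipy.optimize import least_squares
def blobs(d,region=None):
    p=d['pixels'].astype(int); hsv=cv2.cvtColor(d['pixels'],cv2.COLOR_RGB2HSV)
    m=((hsv[...,0]>105)&(hsv[...,0]<128)&(hsv[...,1]>110)&(hsv[...,2]>50)).astype(np.uint8)
    n,l,s,c=cv2.connectedComponentsWithStats(m)
    return [(c[i],s[i]) for i in range(1,n) if 40<s[i,4]<20000]
def finbox(x,y,z,yaw):
    q=np.array([[a,b,c] for a in(-14,14) for b in(-8,8) for c in(-25,25)],float)
    R=np.array([[np.cos(yaw),-np.sin(yaw),0],[np.sin(yaw),np.cos(yaw),0],[0,0,1]])
    return q@R.T+[x,y,z]
def hullc(p):
    h=cv2.convexHull(p.astype(np.float32)); M=cv2.moments(h); return np.array([M['m10'],M['m01']])/M['m00']
E
python3 - <<'E'
from h import *
S=load('side0');C=load('scene0')
for n,d in(('side',S),('scene',C)):
    for c,s in blobs(d):
        if n=='side' and c[1]<220: continue
        print(n,c.round(1),s)
def f(a): a=np.array(a)/2.2+[170,140]-0.27; return a
def g(a): a=np.array(a)/2.3+[120,190]-0.28; return a
print('ledge z12 side',onz(S,f([[341,219],[334,389]]),12).round(1).tolist())
print('ledge z12 scene',onz(C,g([[326,146],[547,214]]),12).round(1).tolist())
print('roof z70 side', onz(S,f([[146,181],[251,184],[237,376],[115,352]]),70).round(1).tolist())
print('roof z70 scene', onz(C,g([[270,177],[514,263]]),70).round(1).tolist())
print('top z150 side', onz(S,f([[52,129],[138,134],[104,304],[12,297]]),150).round(1).tolist())
for w in([[304,506],[336,500],[368,495]],[[125,554],[159,554],[193,554]]): print('win side',onz(S,f(w),10).round(1).tolist())
for w in([[679,226],[679,251],[679,277]],[[718,387],[712,418],[704,453]]): print('win scene',onz(C,g(w),10).round(1).tolist())
print('tray top z28 side',onz(S,f([[327,53],[436,53],[443,155],[326,155]]),28).round(1).tolist())
print('tray top z28 scene',onz(C,g([[153,9],[296,43],[234,127],[86,81]]),28).round(1).tolist())
print('box top z50 side',onz(S,f([[218,108],[297,115],[287,166+3],[207,157]]),50).round(1).tolist())
print('box top z50 scene',onz(C,g([[117,180],[247,170],[183,212]]),50).round(1).tolist())
# ball triangulate
o1,D1=ray(S,f([[226,75]]));o2,D2=ray(C,g([[141,112]]))
A=np.c_[D1[0],-D2[0]];t=np.linalg.lstsq(A,o2-o1,rcond=None)[0];print('ball',o1+D1[0]*t[0],o2+D2[0]*t[1])
print('others side z0', onz(S,f([[133,490],[455,340],[472,230],[242,80],[150,140]]),0).round().tolist())
E
```

```text
side [356.7 354.3] [351 346  14  19 203]
side [277.2 384.5] [270 377  14  17 202]
scene [29.2 14.5] [   0    0   55   38 1134]
scene [107.6  32. ] [  53    0  108   79 5819]
scene [184.1   8.8] [177   0  15  25 219]
scene [167.2  64.9] [162  59  11  13 104]
scene [416.9 266.2] [413 256   9  22 140]
scene [258.6 261.5] [255 258   9   8  42]
scene [437.8 332.4] [432 321  13  25 193]
ledge z12 side [[518.1, -126.6, 12.0], [512.4, 131.1, 12.0]]
ledge z12 scene [[521.0, -125.2, 12.0], [513.3, 131.0, 12.0]]
roof z70 side [[752.9, -118.8, 70.0], [626.9, -122.3, 70.0], [614.1, 163.1, 70.0], [747.6, 139.7, 70.0]]
roof z70 scene [[632.1, -122.6, 70.0], [632.4, 136.3, 70.0]]
top z150 side [[854.7, -117.1, 150.0], [754.6, -115.6, 150.0], [750.6, 139.6, 150.0], [846.4, 136.4, 150.0]]
win side [[535.0, 279.6, 10.0], [502.5, 270.5, 10.0], [469.7, 262.4, 10.0]]
win side [[709.8, 345.6, 10.0], [675.9, 343.5, 10.0], [642.0, 341.5, 10.0]]
win scene [[470.3, 261.0, 10.0], [502.9, 269.2, 10.0], [535.3, 277.4, 10.0]]
win scene [[642.5, 340.7, 10.0], [675.4, 342.8, 10.0], [711.2, 344.2, 10.0]]
tray top z28 side [[553.0, -421.8, 28.0], [403.9, -432.3, 28.0], [393.9, -231.9, 28.0], [542.4, -221.7, 28.0]]
tray top z28 scene [[411.3, -432.4, 28.0], [394.7, -235.1, 28.0], [551.1, -222.7, 28.0], [557.4, -420.0, 28.0]]
box top z50 side [[685.1, -276.1, 50.0], [582.7, -270.0, 50.0], [587.7, -171.0, 50.0], [688.5, -185.3, 50.0]]
box top z50 scene [[685.1, -272.7, 50.0], [618.0, -160.8, 50.0], [693.0, -187.2, 50.0]]
ball [ 666.04638087 -235.42100237  141.79786358] [ 665.93251396 -235.76395304  142.17332789]
others side z0 [[715.0, 265.0, 0.0], [378.0, 44.0, 0.0], [356.0, -130.0, 0.0], [667.0, -390.0, 0.0], [775.0, -263.0, 0.0]]
```

Measurements agree between the cameras:
- Engine front is at about (626.5, 5.5) with yaw 0.025.
- The lever ball is at about (666, -236, 142).
- The tray centre is at about (476, -327) with yaw 0.07.

I'll start with the shutter.

Emit:
step_arm(targets=[[[0.6, 0.4, 0, 0, 0, -0.82, 0], [1, 0.67, 0, 0, 0, -0.82, 0], [1, 0.67, 0, 0, 0, -0.82, 0], [1, 0.67, 0, 0, 0, -0.82, 0], [1, 0.67, 0, 0, 0, 0, 0]]])

```text
t: 0.78
ee_pos: [388.3, -449.7, 404.6]
orientation: [-3.141, -0.038, 0.0]
ft_force: [0.2, -0.8, -0.8]
width: 41.5
grasp_force: 0.0
```

Emit:
step_arm(targets=[[[1, 0.67, 0, 0, 0, 0, 0], [1, 0.67, 0, 0, 0, 0, 0], [1, 0.67, 0, 0, 0, 0, 0], [1, 0.67, 0, 0, 0, 0, 0], [1, 0.67, 0, 0, 0, 0, 0]]])

```text
t: 1.4
ee_pos: [638.4, -282.1, 404.4]
orientation: [-3.141, -0.039, 0.001]
ft_force: [0.2, -0.9, -0.0]
width: 0.5
grasp_force: 0.0
```

Emit:
step_arm(targets=[[[1, 0.67, 0, 0, 0, 0, 0], [0.5, 0.27, 0, 0, 0, 0, 0], [0, 0, 0, 0, 0, 0, 0], [0, 0, 0, 0, 0, 0, 0], [0, 0, 0, 0, 0, 0, 0]]])

```text
t: 2.02
ee_pos: [710.9, -237.5, 404.7]
orientation: [-3.141, -0.037, 0.001]
ft_force: [1.0, -0.2, 0.7]
width: 0.7
grasp_force: 0.0
```

```bash
python3 - <<'E'
from h import *
S=load('side0');C=load('scene0')
for nm,bs,bc,yaw,p0 in(('A',(356.7,354.3),(416.9,266.2),.2535,(420,250)),('B',(277.2,384.5),(437.8,332.4),.0557,(592,340))):
    f=lambda p:np.r_[hullc(proj(S,finbox(p[0],p[1],35,yaw)))-bs-.0,hullc(proj(C,finbox(p[0],p[1],35,yaw)))-bc]
    r=least_squares(f,p0); print(nm,r.x.round(1),r.fun.round(2))
d=save('wrist','w1'); print(readout.get_obs()['ee_pos'],readout.get_obs()['orientation'])
E
```

```text
A [423.8 249.4] [1.14 0.53 0.01 0.07]
B [594.7 340. ] [1.27 1.68 1.35 0.62]
[ 710.99862793 -237.51982591  404.85578368] [ 3.14135710e+00  3.66195079e-02 -4.70601133e-04]
```

View pics/w1.png

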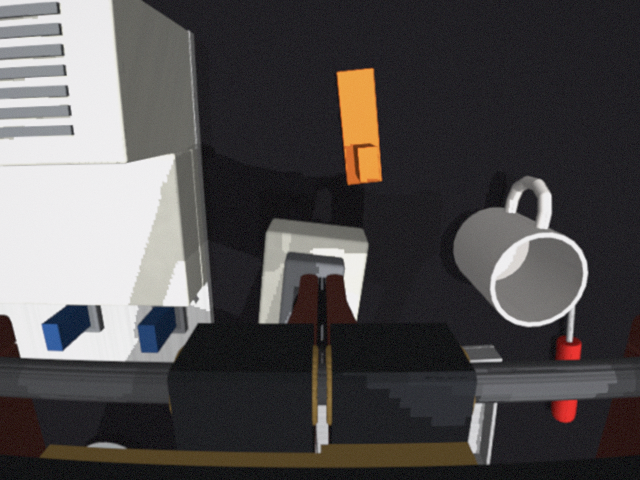

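The fingers are shut, beyond the ball, with the box below them at about (315,260). Next: descend and swing the lever towards the robot.

Emit:
step_arm(targets=[[[0, 0, -1, 0, 0, 0, 0], [0, 0, -0.96, 0, 0, 0, 0], [-0.3, 0.05, 0, 0, 0, 0, 0], [-0.3, 0, 0, 0, 0, 0, 0], [-0.3, 0.05, 0, 0, 0, 0, 0]]])

```text
t: 2.7
ee_pos: [666.4, -232.3, 308.2]
orientation: [3.14, 0.038, 0.004]
ft_force: [1.0, -0.9, 1.7]
width: 0.4
grasp_force: 0.5
```

Emit:
step_arm(targets=[[[-0.3, 0, 0, 0, 0, 0, 0], [-0.3, 0, 0, 0, 0, 0, 0], [-0.2, 0, 0, 0, 0, 0, 0], [0, 0, 0, 0, 0, 0, 0], [0, 0, 0, 0, 0, 0, 0]]])

```text
t: 3.32
ee_pos: [627.1, -231.6, 307.1]
orientation: [3.141, 0.039, 0.001]
ft_force: [0.8, -0.9, 1.9]
width: 0.4
grasp_force: 1.1
```

Emit:
step_arm(targets=[[[-0.06, 0, 0, 0, 0, 0, 0], [-0.06, 0, 0, 0, 0, 0, 0], [-0.06, 0, 0, 0, 0, 0, 0], [0, 0, 0, 0, 0, 0, 0], [0, 0, 0, 0, 0, 0, 0]]])

```text
t: 3.95
ee_pos: [622.6, -231.4, 308.0]
orientation: [3.138, 0.038, 0.024]
ft_force: [23.6, 1.7, -9.5]
width: 0.5
grasp_force: 10.5
```

```bash
python3 - <<'E'
from h import *
d=save('side','s1');a=d['pixels'][130:240,220:340,::-1]; cv2.imwrite('pics/s1c.png',cv2.resize(a,None,fx=4,fy=4,interpolation=cv2.INTER_CUBIC))
E
```

```text
(no output)
```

View pics/s1c.png

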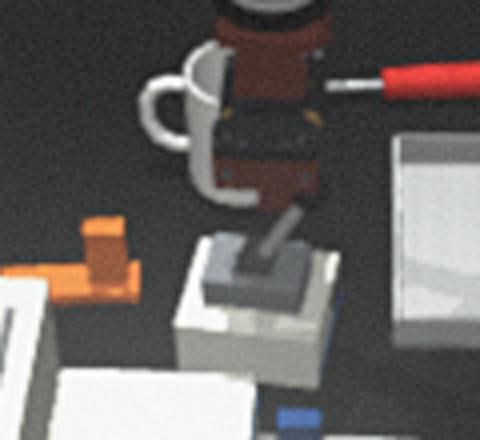

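The lever leans towards the robot and sits against its stop (24 N felt). Backing off, then I'll look at the blanks from above.

Emit:
step_arm(targets=[[[0.2, 0, 0, 0, 0, 0, 0], [0, 0, 1, 0, 0, 0, 0], [0, 0, 1, 0, 0, 0, 0], [-0.5, 0.8, 0, 0, 0, 0, 0.5], [-0.5, 0.8, 0, 0, 0, 0, 1]]])

```text
t: 4.62
ee_pos: [576.9, -150.9, 406.6]
orientation: [-3.141, -0.038, 0.002]
ft_force: [0.0, 0.5, -0.7]
width: 17.0
grasp_force: 0.0
```

Emit:
step_arm(targets=[[[-0.6, 0.8, 0, 0, 0, 0, 1], [-0.6, 0.8, 0, 0, 0, 0, 1], [-0.5, 0.6, 0, 0, 0, 0, 1], [0, 0, 0, 0, 0, 0, 1], [0, 0, 0, 0, 0, 0, 1]]])

```text
t: 5.25
ee_pos: [493.3, -41.7, 406.7]
orientation: [3.141, 0.04, -0.0]
ft_force: [1.3, 0.6, 0.5]
width: 66.8
grasp_force: 0.0
```

```bash
python3 - <<'E'
from h import *
d=save('wrist','w2'); print(readout.get_obs()['ee_pos'])
for c,s in blobs(d): print(c,s)
for p in finbox(595.8,-85.3,47,.025)[1::2]: print(proj(d,p).round(), end='')
E
```

```text
[493.51880449 -41.97367509 406.65252914]
[264.16742081  41.26809955] [101  39 330   8 884]
[265.74219537  83.13695871] [253  63  27  41 993]
[382.07612096  82.61835245] [368  63  28  41 959]
[528.69680851 105.32978723] [485  98  84  15 188]
[ 18.92242048 269.40961986] [   0  248   45   46 1289]
[[394. 104.]][[373. 103.]][[396.  64.]][[374.  64.]]
```

View pics/w2.png

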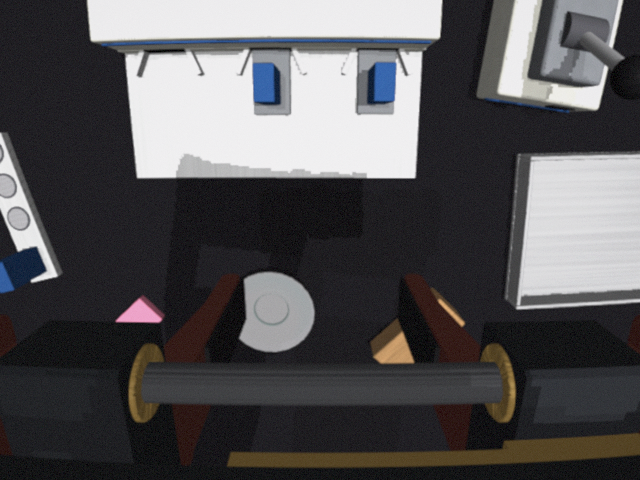

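```bash
python3 - <<'E'
from h import *
d=load('w2')
print('ledge',onz(d,[[137,178],[415,177]],12).round(1).tolist())
print('guides',onz(d,[[139,76],[202,74],[240,74],[305,73],[344,74],[408,74]],24).round(1).tolist())
for bc,p0 in(((265.7,83.1),(593.5,4.7)),((382.1,82.6),(595.8,-85.3))):
    f=lambda p:hullc(proj(d,finbox(p[0],p[1],47,.025)))-bc
    print('fin',least_squares(f,p0).x.round(1))
print('tray28',onz(d,[[519,155],[510,306]],28).round(1).tolist())
E
```

```text
ledge [[513.3, 133.0, 12.0], [519.8, -127.7, 12.0]]
guides [[603.4, 118.5, 24.0], [605.2, 63.4, 24.0], [605.5, 30.7, 24.0], [607.2, -24.5, 24.0], [607.2, -57.6, 24.0], [609.0, -112.0, 24.0]]
fin [595.2   4.7]
fin [597.8 -85.4]
tray28 [[544.4, -216.2, 28.0], [397.7, -230.1, 28.0]]
```

Fin tops agree with the slot lines to within 1–2 mm. The blank in slot 3 has its fin at (597.8,-85.4), and the one in slot 2 at (595.2,4.7). Grasping the slot 3 blank.

Emit:
step_arm(targets=[[[0.7, -0.29, 0, 0, 0, 0, 0.8], [0.7, -0.29, 0, 0, 0, 0, 0.8], [0.67, -0.29, -0.2, 0, 0, 0, 0.8], [0, 0, -0.8, 0, 0, 0, 0.8], [0, 0, -0.8, 0, 0, 0, 0.8]]])

```text
t: 5.92
ee_pos: [597.4, -86.4, 315.3]
orientation: [3.141, 0.036, 0.001]
ft_force: [0.4, -0.6, -0.8]
width: 70.1
grasp_force: 0.0
```

Emit:
step_arm(targets=[[[0, 0, -0.8, 0, 0, 0, 0.8], [0, 0, -0.8, 0, 0, 0, 0.8], [0, 0, -0.37, 0, 0, 0, 0.8], [0, 0, 0, 0, 0, 0, 0.8], [0, 0, 0, 0, 0, 0, 0.3]]])

```text
t: 6.55
ee_pos: [597.3, -85.3, 219.4]
orientation: [3.141, 0.039, 0.003]
ft_force: [0.2, 0.2, 0.3]
width: 63.6
grasp_force: 0.0
```

Emit:
step_arm(targets=[[[0, 0, 0, 0, 0, 0, 0], [0, 0, 0, 0, 0, 0, 0], [0, 0, 0, 0, 0, 0, 0], [0, 0, 0, 0, 0, 0, 0], [0, 0, 0, 0, 0, 0, 0]]])

```text
t: 7.18
ee_pos: [596.5, -84.9, 218.2]
orientation: [3.141, 0.039, 0.0]
ft_force: [0.1, -0.4, 1.8]
width: 16.0
grasp_force: 30.0
```

Emit:
step_arm(targets=[[[-0.2, -0.005, 0, 0, 0, 0, 0], [-0.4, -0.01, 0, 0, 0, 0, 0], [-0.5, -0.01, 0, 0, 0, 0, 0], [-0.5, -0.01, 0, 0, 0, 0, 0], [0, 0, 0.2, 0, 0, 0, 0]]])

```text
t: 7.8
ee_pos: [514.1, -86.5, 227.6]
orientation: [-3.14, -0.038, 0.007]
ft_force: [0.9, 0.0, -1.2]
width: 16.4
grasp_force: 30.0
```

Emit:
step_arm(targets=[[[-0.4, 0, 0.6, 0, 0, 0.24, 0], [-0.5, -0.2, 0.6, 0, 0, 0.24, 0], [-0.4, -0.7, 0, 0, 0, 0.24, 0], [0, -0.9, 0, 0, 0, 0, 0], [0, -0.9, 0, 0, 0, 0, 0]]])

```text
t: 8.43
ee_pos: [452.1, -223.2, 289.4]
orientation: [3.138, 0.119, 0.003]
ft_force: [0.4, -0.7, -1.5]
width: 15.8
grasp_force: 30.0
```

Emit:
step_arm(targets=[[[0, -0.9, 0, 0, 0, 0, 0], [0, -0.9, 0, 0, 0, 0, 0], [0, -0.9, 0, 0, 0, 0, 0], [0, -0.35, 0, 0, 0, 0, 0], [0, 0, 0, 0, 0, 0, 0]]])

```text
t: 9.05
ee_pos: [451.6, -374.9, 288.4]
orientation: [3.139, 0.116, 0.001]
ft_force: [-0.1, -0.1, -1.9]
width: 16.2
grasp_force: 30.0
```

```bash
python3 - <<'E'
from h import *
d=save('wrist','w3'); o=readout.get_obs();print(o['ee_pos'],o['width'],o['ft_force'],o['orientation'])
E
```

```text
[ 451.4702555  -373.77241464  288.18275171] 15.68733654892768 [-0.2324816  -0.21646593 -1.1350102 ] [-3.13874044e+00 -1.17020973e-01  4.39467788e-04]
```

View pics/w3.png

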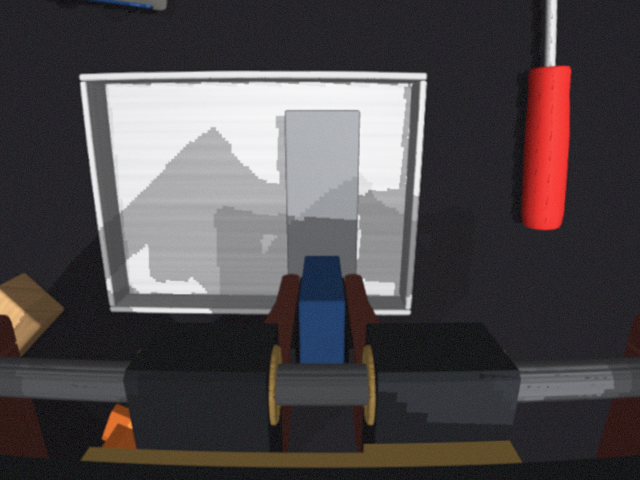

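The blank hangs in the grip over the right half of the tray, with its nose at (322,112). Tray rim corners are (81,76), (426,75), (410,313) and (110,311).

```bash
python3 - <<'E'
from h import *
d=load('w3'); p=onz(d,[[81,76],[426,75],[410,313],[110,311]],28); print(p.round(1).tolist(),p.mean(0))
c=p.mean(0);y=np.arctan2(*((p[0]-p[3])+(p[1]-p[2]))[[1,0]]);y2=np.arctan2(*(p[1]-p[0]+p[2]-p[3])[[0,1]]*[1,-1])
print(y,y2)
R=np.array([[np.cos(y),-np.sin(y)],[np.sin(y),np.cos(y)]])
for s in(-45,45): print(c[:2]+R@[-28,s])
E
```

```text
[[543.0, -228.3, 28.0], [555.8, -426.0, 28.0], [408.9, -435.8, 28.0], [394.9, -236.5, 28.0]] [ 475.62921112 -331.64425192   28.        ]
0.0608525251350759 0.06730210713750573
[ 450.41771145 -378.26377878]
[ 444.94436364 -288.4303637 ]
```

Emit:
step_arm(targets=[[[0, -0.08, -0.6, 0, 0, 0, 0], [0, 0, -0.6, 0, 0, 0, 0], [0, 0, -0.2, 0, 0, 0, 0], [0, 0, -0.13, 0, 0, 0, 0], [0, 0, 0, 0, 0, 0, 0]]])

```text
t: 9.72
ee_pos: [451.7, -377.9, 212.0]
orientation: [3.139, 0.119, 0.0]
ft_force: [0.4, 0.1, -1.9]
width: 16.0
grasp_force: 30.0
```

Emit:
step_arm(targets=[[[0, 0, 0, 0, 0, 0, 0.4], [0, 0, 0, 0, 0, 0, 0.4], [0, 0, 0.2, 0, 0, 0, 0.4], [0, 0, 1, 0, 0, 0, 0.4], [0, 0, 0.4, 0, 0, 0, 0.6]]])

```text
t: 10.35
ee_pos: [452.0, -378.8, 295.0]
orientation: [3.137, 0.118, 0.005]
ft_force: [-0.2, -0.0, 0.1]
width: 42.3
grasp_force: 0.0
```

Emit:
step_arm(targets=[[[0, 0.95, 0, 0, 0, -0.24, 0.8], [0, 0.95, 0, 0, 0, -0.24, 0.8], [0, 0.95, 0, 0, 0, -0.24, 0.8], [0, 0.95, 0, 0, 0, 0, 0.8], [0, 0.95, 0, 0, 0, 0, 0.8]]])

```text
t: 10.98
ee_pos: [451.5, -139.4, 292.6]
orientation: [3.141, 0.038, 0.002]
ft_force: [-0.0, 1.0, -0.4]
width: 69.9
grasp_force: 0.0
```

Emit:
step_arm(targets=[[[0.9, 0.95, 0, 0, 0, 0, 0.8], [0.9, 0.95, 0, 0, 0, 0, 0.8], [0.9, 0.95, 0, 0, 0, 0, 0.8], [0.14, 0.04, -0.5, 0, 0, 0, 0.8], [0, 0, -0.5, 0, 0, 0, 0.8]]])

```text
t: 11.6
ee_pos: [588.5, -1.5, 242.2]
orientation: [3.141, 0.042, 0.004]
ft_force: [-0.8, 0.4, -1.0]
width: 70.0
grasp_force: 0.0
```

Emit:
step_arm(targets=[[[0, 0, -0.3, 0, 0, 0, 0.8], [0, 0, -0.2, 0, 0, 0, 0.8], [0, 0, 0, 0, 0, 0, 0.8], [0, 0, 0, 0, 0, 0, 0.8], [0, 0, 0, 0, 0, 0, 0.8]]])

```text
t: 12.22
ee_pos: [587.7, -2.7, 217.4]
orientation: [3.141, 0.039, 0.002]
ft_force: [0.6, -1.2, 0.3]
width: 70.5
grasp_force: 0.0
```

Emit:
step_arm(targets=[[[0.13, 0.15, 0, 0, 0, 0, 0.8], [0, 0, 0, 0, 0, 0, 0.8], [0, 0, 0, 0, 0, 0, 0.3], [0, 0, 0, 0, 0, 0, 0], [0, 0, 0, 0, 0, 0, 0]]])

```text
t: 12.85
ee_pos: [593.8, 4.8, 216.6]
orientation: [-3.141, -0.039, 0.0]
ft_force: [0.5, 0.3, -0.4]
width: 43.9
grasp_force: 0.0
```

Emit:
step_arm(targets=[[[0, 0, 0, 0, 0, 0, 0], [0, 0, 0, 0, 0, 0, 0], [0, 0, 0, 0, 0, 0, 0], [-0.2, -0.005, 0, 0, 0, 0, 0], [-0.4, -0.01, 0, 0, 0, 0, 0]]])

```text
t: 13.48
ee_pos: [563.5, 4.2, 216.6]
orientation: [-3.141, -0.039, -0.001]
ft_force: [0.7, -0.6, -0.3]
width: 15.7
grasp_force: 30.0
```

Emit:
step_arm(targets=[[[-0.5, -0.01, 0, 0, 0, 0, 0], [-0.5, -0.01, 0, 0, 0, 0, 0], [0, 0, 0.2, 0, 0, 0, 0], [-0.5, 0, 0.6, 0, 0, 0.2, 0], [-0.6, 0, 0.6, 0, 0, 0.2, 0]]])

```text
t: 14.1
ee_pos: [459.5, 3.1, 288.0]
orientation: [3.14, 0.083, 0.003]
ft_force: [0.4, -0.2, -1.4]
width: 15.9
grasp_force: 30.0
```

Emit:
step_arm(targets=[[[-0.3, -0.9, 0, 0, 0, 0.2, 0], [0, -0.9, 0, 0, 0, 0, 0], [0, -0.9, 0, 0, 0, 0, 0], [0, -0.9, 0, 0, 0, 0, 0], [0, -0.9, 0, 0, 0, 0, 0]]])

```text
t: 14.72
ee_pos: [444.7, -223.8, 287.7]
orientation: [3.139, 0.104, 0.003]
ft_force: [-0.0, -0.8, -1.6]
width: 15.9
grasp_force: 30.0
```

Emit:
step_arm(targets=[[[0, -0.9, 0, 0, 0, 0, 0], [0, -0.4, 0, 0, 0, 0, 0], [0, 0, 0, 0, 0, 0, 0], [0, 0, -0.6, 0, 0, 0, 0], [0, 0, -0.4, 0, 0, 0, 0]]])

```text
t: 15.35
ee_pos: [443.9, -285.3, 236.0]
orientation: [-3.139, -0.106, 0.001]
ft_force: [0.3, 0.2, -0.3]
width: 15.8
grasp_force: 30.0
```

Emit:
step_arm(targets=[[[0, 0, -0.35, 0, 0, 0, 0], [0, 0, -0.17, 0, 0, 0, 0], [0, 0, 0, 0, 0, 0, 0], [0, 0, 0, 0, 0, 0, 0.4], [0, 0, 0, 0, 0, 0, 0.4]]])

```text
t: 15.98
ee_pos: [444.2, -287.1, 211.4]
orientation: [3.139, 0.104, 0.002]
ft_force: [-0.8, -1.1, 0.1]
width: 32.7
grasp_force: 0.0
```

Emit:
step_arm(targets=[[[0, 0, 0.2, 0, 0, 0, 0.4], [0, 0, 1, 0, 0, 0, 0.4], [0, 0, 1, 0, 0, 0, 0.4], [-0.1, 0.95, 0.8, 0, 0, 0.5, 0.8], [-0.1, 0.95, 0.8, 0, 0, 0.5, 0.8]]])

```text
t: 16.6
ee_pos: [433.4, -191.0, 403.0]
orientation: [3.134, 0.213, 0.003]
ft_force: [1.5, 0.3, 0.0]
width: 51.8
grasp_force: 0.0
```

Emit:
step_arm(targets=[[[-0.1, 0.95, 0, 0, 0, 0.5, 0.8], [-0.1, 0.95, 0, 0, 0, 0.5, 0.8], [-0.1, 0.95, 0, 0, 0, 0.5, 0.8], [-0.1, 0.95, 0, 0, 0, 0.17, 0.8], [-0.1, 0.95, 0, 0, 0, 0, 0.8]]])

```text
t: 17.23
ee_pos: [408.3, 47.0, 401.7]
orientation: [3.116, 0.396, 0.003]
ft_force: [1.0, -0.6, -0.5]
width: 70.0
grasp_force: 0.0
```

Emit:
step_arm(targets=[[[-0.1, 0.95, 0, 0, 0, 0, 0.8], [-0.1, 0.95, 0, 0, 0, 0, 0.8], [-0.1, 0.95, 0, 0, 0, 0, 0.8], [0, 0.6, 0, 0, 0, 0, 0.8], [0, 0, 0, 0, 0, 0, 0.8]]])

```text
t: 17.85
ee_pos: [393.7, 219.5, 401.5]
orientation: [-3.115, -0.401, -0.002]
ft_force: [0.5, 0.0, -0.1]
width: 70.2
grasp_force: 0.0
```

```bash
python3 - <<'E'
from h import *
d=save('wrist','w4'); o=readout.get_obs();print(o['ee_pos'],o['orientation'])
for c,s in blobs(d): print(c,s)
for p in((423.8,249.4,.2535),(594.7,340,.0557)): print(hullc(proj(d,finbox(p[0],p[1],35,p[2]))))
save('side','s2')
E
```

```text
[393.57065227 218.42884319 401.19941658] [3.11603386e+00 3.99668590e-01 8.63606513e-04]
[296.50273224 164.41530055] [287 146  20  38 732]
[296.56909693 168.72263223]
[235.29416339 -79.68713128]
```

View pics/w4.png

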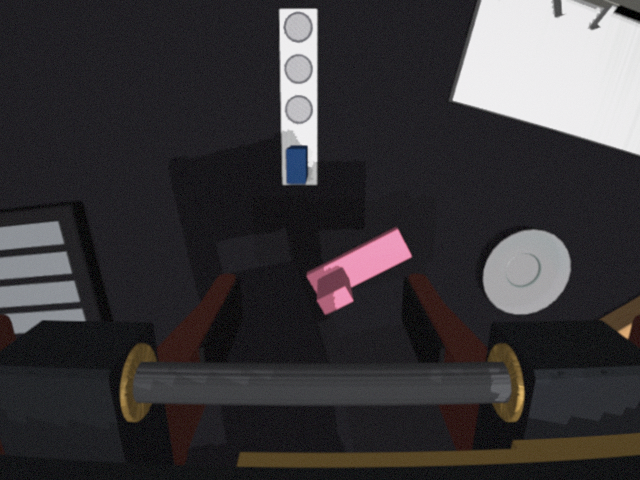

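View pics/s2.png

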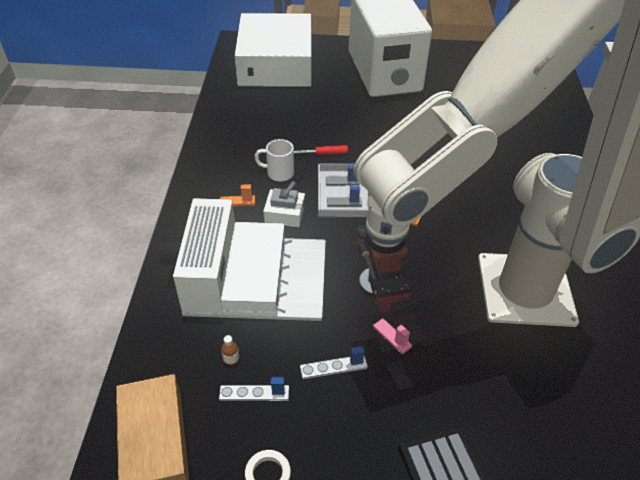

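Both blanks lie in the tray (side (350,180) and (355,193)), the slots are empty, and the lever is closed. Slider A is seen at wrist (297,165). It's the blue fin on a bar with three windows. The pink look-alike at (360,265) is not the one meant.

```bash
python3 - <<'E'
from h import *
d=load('w4')
w=onz(d,[[298.5,27],[298.5,69],[298.5,109]],10); print(w.round(1).tolist()); yaw=np.arctan2(*(w[0]-w[2])[[1,0]]); 
f=lambda p:hullc(proj(d,finbox(p[0],p[1],35,yaw)))-[296.5,164.4]
r=least_squares(f,[424,249]).x
print(yaw,r, w[2,:2]-r)
b=onz(d,[[280,9],[316,9],[282,185],[318,184]],10);print(b.round(1).tolist())
E
```

```text
[[537.2, 277.9, 10.0], [504.0, 269.6, 10.0], [471.3, 261.5, 10.0]]
0.2432314503281769 [427.41286279 250.52341405] [43.87043491 10.98955511]
[[547.3, 296.5, 10.0], [554.8, 267.0, 10.0], [401.7, 260.1, 10.0], [411.0, 228.1, 10.0]]
```

Emit:
step_arm(targets=[[[0.34, 0.32, 0, 0, 0, 0, 0.8], [0.34, 0.31, -0.4, 0, 0, 0, 0.8], [0, 0, -0.9, 0, 0, 0, 0.8], [0, 0, -0.9, 0, 0, 0, 0.8], [0, 0, -0.9, 0, 0, 0, 0.8]]])

```text
t: 18.58
ee_pos: [428.2, 248.2, 244.9]
orientation: [-3.117, -0.394, -0.001]
ft_force: [-0.4, -0.5, 0.9]
width: 70.0
grasp_force: 0.0
```

Emit:
step_arm(targets=[[[0, 0, -0.5, 0, 0, 0, 0.8], [0, 0, -0.3, 0, 0, 0, 0.8], [0, 0, 0, 0, 0, 0, 0.4], [0, 0, 0, 0, 0, 0, 0], [0, 0, 0, 0, 0, 0, 0]]])

```text
t: 19.2
ee_pos: [428.3, 249.8, 206.7]
orientation: [-3.116, -0.396, -0.003]
ft_force: [-1.0, 0.2, -0.1]
width: 43.7
grasp_force: 0.0
```

Emit:
step_arm(targets=[[[0, 0, 0, 0, 0, 0, 0], [0, 0, 0, 0, 0, 0, 0], [0, 0, 0, 0, 0, 0, 0], [0, 0, 0, 0, 0, 0, 0], [0, 0, 0, 0, 0, 0, 0]]])

```text
t: 19.82
ee_pos: [427.9, 249.7, 205.8]
orientation: [-3.116, -0.396, -0.0]
ft_force: [-0.4, -0.0, 4.9]
width: 15.9
grasp_force: 30.0
```

Emit:
step_arm(targets=[[[0, 0, 0.4, 0, 0, 0, 0], [0, 0, 0.6, 0, 0, 0, 0], [0, 0, 0.7, 0, 0, 0, 0], [0, -0.4, 0, 0, 0, -0.6, 0], [0, -0.6, 0, 0, 0, -0.7, 0]]])

```text
t: 20.45
ee_pos: [427.3, 198.6, 289.8]
orientation: [3.131, 0.252, -0.001]
ft_force: [0.9, -0.6, -2.1]
width: 16.3
grasp_force: 30.0
```

Emit:
step_arm(targets=[[[0, -0.7, 0, 0, 0, -0.7, 0], [0, -0.7, 0, 0, 0, -0.7, 0], [0, -0.6, 0, 0, 0, -0.57, 0], [0, -0.18, 0, 0, 0, 0, 0], [0, 0, -0.5, 0, 0, 0, 0]]])

```text
t: 21.08
ee_pos: [428.2, 89.8, 265.7]
orientation: [-3.141, -0.036, -0.004]
ft_force: [1.1, 0.1, -2.0]
width: 15.6
grasp_force: 30.0
```

Emit:
step_arm(targets=[[[0, 0, -0.35, 0, 0, 0, 0], [0, 0, 0, 0, 0, 0, 0], [0, 0, 0, 0, 0, 0, 0], [0, 0, 0, 0, 0, 0, 0], [0, 0, 0, 0, 0, 0, 0]]])

```text
t: 21.7
ee_pos: [428.1, 90.8, 248.7]
orientation: [-3.141, -0.039, -0.002]
ft_force: [-0.2, 0.6, -1.9]
width: 15.8
grasp_force: 30.0
```

```bash
python3 - <<'E'
from h import *
d=save('wrist','w5'); o=readout.get_obs();print(o['ee_pos'],o['orientation'],o['width'],o['ft_force'])
S=save('side','s3')
def draw(dd,P,f):
    im=dd['pixels'][:,:,::-1].copy()
    for u in proj(dd,P): cv2.circle(im,tuple(int(v) for v in u.round()),2,(0,0,255),1)
    cv2.imwrite(f,im); return im
e=o['ee_pos']; y=2*np.arctan2(o['orientation'][1],o['orientation'][0]); y=(y+np.pi/2)%np.pi-np.pi/2; print('yaw',y)
zt=e[2]-170.8-25
c,s=np.cos(y),np.sin(y)
bar=[[e[0]+c*a-s*b,e[1]+s*a+c*b,zt] for a in(-22,128) for b in(-16,16)]
sl=[[624.2-s0*1+.0-b*.025,95.4-s0*.025+b,12] for s0 in(0,20,110) for b in(-17.5,17.5)]
a=draw(d,bar+sl,'pics/w5d.png'); b=draw(S,bar+sl,'pics/s3d.png')
out=np.hstack([a[:400,:480],cv2.resize(b[200:360,230:360],(320,400),interpolation=cv2.INTER_CUBIC)]); cv2.imwrite('pics/m5.png',out)
E
```

```text
[428.02308132  90.73807307 248.60566779] [-3.14117408e+00 -3.91459184e-02 -1.47036341e-03] 16.047422157559932 [ 0.01321972 -0.40839246 -2.76673559]
yaw 0.02492309628261946
```

View pics/m5.png

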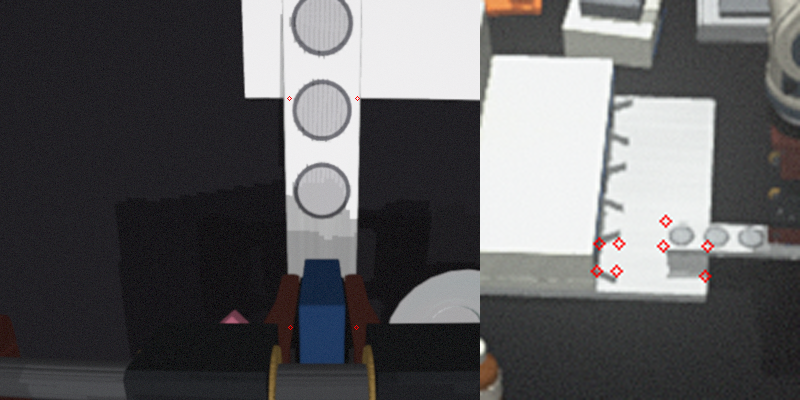

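No visible pitch: the bar matches its predicted outline within about 2 px, and slot 1's guides are where predicted. Lowering and entering slot 1.

Emit:
step_arm(targets=[[[0, 0, -0.4, 0, 0, 0, 0], [0, 0, -0.18, 0, 0, 0, 0], [0.3, 0.007, 0, 0, 0, 0, 0], [0.4, 0.01, 0, 0, 0, 0, 0], [0.2, 0.005, 0, 0, 0, 0, 0]]])

```text
t: 22.42
ee_pos: [474.5, 91.8, 219.6]
orientation: [-3.141, -0.039, -0.003]
ft_force: [-0.3, -0.4, -3.6]
width: 15.6
grasp_force: 30.0
```

Emit:
step_arm(targets=[[[0.2, 0.005, 0, 0, 0, 0, 0], [0.2, 0.005, 0, 0, 0, 0, 0], [0.2, 0.005, 0, 0, 0, 0, 0], [0.1, 0, 0, 0, 0, 0, 0], [0, 0, 0, 0, 0, 0, 0]]])

```text
t: 23.05
ee_pos: [508.1, 92.5, 219.1]
orientation: [-3.141, -0.039, -0.0]
ft_force: [-0.6, 0.3, -3.0]
width: 16.1
grasp_force: 30.0
```

Emit:
step_arm(targets=[[[0.2, 0.005, 0, 0, 0, 0, 0], [0.2, 0.005, 0, 0, 0, 0, 0], [0.2, 0.005, 0, 0, 0, 0, 0], [0, 0, 0, 0, 0, 0, 0], [0, 0, 0, 0, 0, 0, 0]]])

```text
t: 23.68
ee_pos: [537.6, 93.2, 219.0]
orientation: [3.141, 0.039, -0.001]
ft_force: [-0.2, 0.3, -2.4]
width: 15.9
grasp_force: 30.0
```

Emit:
step_arm(targets=[[[0.2, 0.005, 0, 0, 0, 0, 0], [0.15, 0.005, 0, 0, 0, 0, 0], [0.1, 0, 0, 0, 0, 0, 0], [0, 0, 0, 0, 0, 0, 0], [0, 0, 0, 0, 0, 0, 0]]])

```text
t: 24.3
ee_pos: [560.2, 93.7, 219.1]
orientation: [3.141, 0.039, -0.001]
ft_force: [-0.0, 1.0, -2.5]
width: 15.6
grasp_force: 30.0
```

Free so far, with the nose about 64 mm inside. Now advancing in small pushes and watching the force.

Emit:
step_arm(targets=[[[0.03, 0, 0, 0, 0, 0, 0], [0.03, 0, 0, 0, 0, 0, 0], [0.03, 0, 0, 0, 0, 0, 0], [0, 0, 0, 0, 0, 0, 0], [0, 0, 0, 0, 0, 0, 0]]])

```text
t: 24.92
ee_pos: [564.9, 93.8, 219.2]
orientation: [-3.141, -0.039, -0.0]
ft_force: [0.2, 0.5, -2.9]
width: 16.1
grasp_force: 30.0
```

Emit:
step_arm(targets=[[[0.02, 0, 0, 0, 0, 0, 0], [0.02, 0, 0, 0, 0, 0, 0], [0.02, 0, 0, 0, 0, 0, 0], [0, 0, 0, 0, 0, 0, 0], [0, 0, 0, 0, 0, 0, 0]]])

```text
t: 25.55
ee_pos: [567.9, 93.8, 219.2]
orientation: [-3.141, -0.039, -0.0]
ft_force: [0.1, -0.4, -2.2]
width: 16.2
grasp_force: 30.0
```

Emit:
step_arm(targets=[[[0.02, 0.002, 0, 0, 0, 0, 0], [0.02, 0, 0, 0, 0, 0, 0], [0.02, 0, 0, 0, 0, 0, 0], [0, 0, 0, 0, 0, 0, 0], [0, 0, 0, 0, 0, 0, 0]]])

```text
t: 26.18
ee_pos: [570.4, 93.8, 219.0]
orientation: [3.141, 0.039, -0.002]
ft_force: [-4.2, 0.1, -1.4]
width: 15.8
grasp_force: 30.0
```

Emit:
step_arm(targets=[[[0.015, 0, 0, 0, 0, 0, 0], [0, 0, 0, 0, 0, 0, 0], [0, 0, 0, 0, 0, 0, 0], [0, 0, 0, 0, 0, 0, 0], [0, 0, 0, 0, 0, 0, 0]]])

```text
t: 26.8
ee_pos: [570.7, 93.8, 218.8]
orientation: [3.141, 0.039, -0.005]
ft_force: [-6.6, 0.8, 0.5]
width: 16.0
grasp_force: 30.0
```

Emit:
step_arm(targets=[[[0.02, 0, 0, 0, 0, 0, 0], [0.01, 0, 0, 0, 0, 0, 0], [0, 0, 0, 0, 0, 0, 0], [0, 0, 0, 0, 0, 0, 0], [0, 0, 0, 0, 0, 0, 0]]])

```text
t: 27.42
ee_pos: [571.2, 93.8, 218.7]
orientation: [3.141, 0.039, -0.009]
ft_force: [-12.3, 0.1, 3.9]
width: 16.0
grasp_force: 30.0
```

Firm at 12 N with the nose about 75 mm inside, so slider A is home. Releasing, rising and looking at it from above.

Emit:
step_arm(targets=[[[0, 0, 0, 0, 0, 0, 0.5], [0, 0, 0, 0, 0, 0, 0.5], [0, 0, 0, 0, 0, 0, 0.5], [0, 0, 0.4, 0, 0, 0, 0.6], [0, 0, 1, 0, 0, 0, 0.8]]])

```text
t: 28.05
ee_pos: [572.6, 93.7, 289.1]
orientation: [3.141, 0.039, -0.006]
ft_force: [-0.4, 1.3, 0.3]
width: 59.4
grasp_force: 0.0
```

Emit:
step_arm(targets=[[[-0.3, 0.4, 1, 0, 0, 0, 0.8], [-0.3, 0.7, 1, 0, 0, 0, 0.8], [-0.3, 0.9, 0.4, 0, 0, 0, 0.8], [0, 0.9, 0, 0, 0, 0.5, 0.8], [0, 0.7, 0, 0, 0, 0, 0.8]]])

```text
t: 28.68
ee_pos: [527.8, 275.3, 411.3]
orientation: [-3.139, -0.096, -0.005]
ft_force: [0.6, -0.3, 0.1]
width: 70.2
grasp_force: 0.0
```

Emit:
step_arm(targets=[[[0, 0.4, 0, 0, 0, 0, 0.8], [0, 0, 0, 0, 0, 0, 0.8], [0, 0, 0, 0, 0, 0, 0.8], [0, 0, 0, 0, 0, 0, 0.8], [0, 0, 0, 0, 0, 0, 0.8]]])

```text
t: 29.3
ee_pos: [528.4, 292.8, 408.9]
orientation: [3.14, 0.092, -0.0]
ft_force: [0.1, -0.3, 0.4]
width: 70.3
grasp_force: 0.0
```

```bash
python3 - <<'E'
from h import *
d=save('wrist','w6'); o=readout.get_obs();print(o['ee_pos'],o['orientation'])
for c,s in blobs(d): print(c,s)
for p in((571,93.9,47,.025),(594.7,340,35,.0557)): print(hullc(proj(d,finbox(*p))))
E
```

```text
[528.41773141 292.9717429  408.91991489] [ 3.14012659e+00  9.22588879e-02 -1.44969105e-04]
[271.69056604 123.86666667] [260 107  25  35 795]
[585.80102041 114.06632653] [533 110 107  10 196]
[558.9106383  178.49021277] [ 531  161   51   38 1175]
[555.98852617 176.22429695]
[270.24747945 128.18778801]
```

View pics/w6.png

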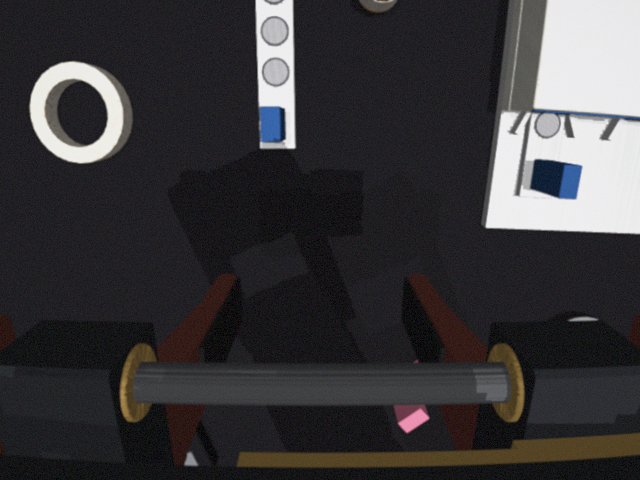

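Slider A sits in slot 1 with its fin at (556,178), as predicted. Slider B is unmoved: fin (272,122), windows (275,72) and (275,31).

```bash
python3 - <<'E'
from h import *
d=load('w6')
w=onz(d,[[274.5,31],[275.5,72]],10); t=onz(d,[[260,149],[296,148]],10); print(w.round(1).tolist(),t.round(1).tolist())
v=w[0,:2]-t.mean(0)[:2]; yaw=np.arctan2(v[1],v[0]); print(yaw, 'fin by tail',t.mean(0)[:2]+22*v/np.linalg.norm(v))
f=lambda p:hullc(proj(d,finbox(p[0],p[1],35,yaw)))-[271.7,123.9]
print(least_squares(f,[595,340]).x)
E
```

```text
[[677.1, 342.8, 10.0], [643.0, 340.7, 10.0]] [[574.8, 352.9, 10.0], [577.5, 319.7, 10.0]]
0.06404518418108866 fin by tail [598.06282118 337.71400545]
[598.10862887 338.86215282]
```

Emit:
step_arm(targets=[[[0.7, 0.45, 0, 0, 0, 0, 0.8], [0.69, 0.46, -0.4, 0, 0, 0, 0.8], [0, 0, -0.9, 0, 0, 0, 0.8], [0, 0, -0.9, 0, 0, 0, 0.8], [0, 0, -0.9, 0, 0, 0, 0.8]]])

```text
t: 29.98
ee_pos: [597.9, 338.9, 252.5]
orientation: [-3.14, -0.093, -0.0]
ft_force: [0.0, -0.9, -0.1]
width: 70.4
grasp_force: 0.0
```

Emit:
step_arm(targets=[[[0, 0, -0.6, 0, 0, 0, 0.8], [0, 0, -0.3, 0, 0, 0, 0.8], [0, 0, 0, 0, 0, 0, 0.8], [0, 0, 0, 0, 0, 0, 0.8], [0, 0, 0, 0, 0, 0, 0.8]]])

```text
t: 30.6
ee_pos: [598.3, 339.5, 210.5]
orientation: [-3.139, -0.094, -0.004]
ft_force: [-0.3, -0.0, 0.3]
width: 70.3
grasp_force: 0.0
```

Emit:
step_arm(targets=[[[0, 0, -0.09, 0, 0, 0, 0.5], [0, 0, 0, 0, 0, 0, 0], [0, 0, 0, 0, 0, 0, 0], [0, 0, 0, 0, 0, 0, 0], [0, 0, 0, 0, 0, 0, 0]]])

```text
t: 31.22
ee_pos: [597.7, 339.2, 204.4]
orientation: [-3.14, -0.094, -0.0]
ft_force: [-0.0, -0.1, -0.7]
width: 23.4
grasp_force: 0.0
```

Emit:
step_arm(targets=[[[0, 0, 0, 0, 0, 0, 0], [0, 0, 0, 0, 0, 0, 0], [0, 0, 0.4, 0, 0, 0, 0], [0, 0, 0.7, 0, 0, 0, 0], [0, 0, 0.8, 0, 0, 0, 0]]])

```text
t: 31.85
ee_pos: [597.5, 339.1, 300.9]
orientation: [3.14, 0.094, -0.001]
ft_force: [0.4, -0.3, -1.3]
width: 15.9
grasp_force: 30.0
```

Emit:
step_arm(targets=[[[-0.5, 0, 0, 0, 0, -0.24, 0], [-0.8, 0, 0, 0, 0, -0.24, 0], [-0.8, -0.4, 0, 0, 0, 0, 0], [-0.8, -0.7, 0, 0, 0, 0, 0], [-0.26, -0.8, 0, 0, 0, 0, 0]]])

```text
t: 32.48
ee_pos: [437.4, 243.5, 300.3]
orientation: [3.141, 0.045, -0.001]
ft_force: [-0.6, 0.0, -2.1]
width: 15.6
grasp_force: 30.0
```

Emit:
step_arm(targets=[[[0, -0.8, 0, 0, 0, 0, 0], [0, -0.8, 0, 0, 0, 0, 0], [0, -0.8, 0, 0, 0, 0, 0], [0, -0.8, 0, 0, 0, 0, 0], [0, -0.8, 0, 0, 0, 0, 0]]])

```text
t: 33.1
ee_pos: [439.8, 43.0, 300.6]
orientation: [-3.141, -0.041, -0.003]
ft_force: [-0.5, 0.8, -1.6]
width: 15.9
grasp_force: 30.0
```

Emit:
step_arm(targets=[[[0, -0.6, 0, 0, 0, 0, 0], [0, -0.24, 0, 0, 0, 0, 0], [0, 0, 0, 0, 0, 0, 0], [0, 0, 0, 0, 0, 0, 0], [0, 0, 0, 0, 0, 0, 0]]])

```text
t: 33.72
ee_pos: [439.8, 3.0, 299.4]
orientation: [-3.141, -0.043, -0.0]
ft_force: [0.3, 0.2, -2.5]
width: 15.8
grasp_force: 30.0
```

Emit:
step_arm(targets=[[[0, -0.04, -0.6, 0, 0, -0.03, 0], [0, 0, -0.6, 0, 0, 0, 0], [0, 0, -0.3, 0, 0, 0, 0], [0, 0, -0.1, 0, 0, 0, 0], [0, 0, 0, 0, 0, 0, 0]]])

```text
t: 34.35
ee_pos: [440.0, 0.3, 219.6]
orientation: [-3.141, -0.038, 0.0]
ft_force: [-0.6, 1.3, -1.9]
width: 16.0
grasp_force: 30.0
```

Emit:
step_arm(targets=[[[0.2, 0.005, 0, 0, 0, 0, 0], [0.3, 0.007, 0, 0, 0, 0, 0], [0.2, 0.005, 0, 0, 0, 0, 0], [0.1, 0.003, 0, 0, 0, 0, 0], [0, 0, 0, 0, 0, 0, 0]]])

```text
t: 34.98
ee_pos: [480.0, 1.2, 219.3]
orientation: [-3.141, -0.038, 0.0]
ft_force: [0.6, 0.3, -2.5]
width: 15.9
grasp_force: 30.0
```

```bash
python3 - <<'E'
from h import *
d=save('wrist','w7'); o=readout.get_obs();print(o['ee_pos'],o['orientation'],o['ft_force'])
S=save('side','s4'); a=d['pixels'][:400,120:520,::-1]; b=cv2.resize(S['pixels'][200:360,230:390,::-1],(400,400),interpolation=cv2.INTER_CUBIC)
cv2.imwrite('pics/m7.png',np.hstack([a,b]))
E
```

```text
[479.55179522   1.15727889 219.27247235] [-3.14134362e+00 -3.78280047e-02  9.78758700e-04] [-0.19704866 -0.42484387 -1.89102552]
```

View pics/m7.png

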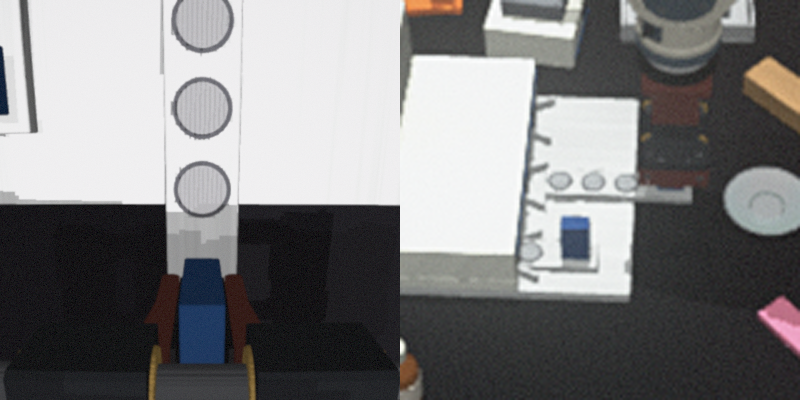

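The bar is between slot 2's guides (right panel (545,187)), and slider A remains home. Continuing in.

Emit:
step_arm(targets=[[[0.2, 0.005, 0, 0, 0, 0, 0], [0.2, 0.005, 0, 0, 0, 0, 0], [0.2, 0.005, 0, 0, 0, 0, 0], [0, 0, 0, 0, 0, 0, 0], [0, 0, 0, 0, 0, 0, 0]]])

```text
t: 35.7
ee_pos: [509.5, 1.9, 219.2]
orientation: [-3.141, -0.038, 0.001]
ft_force: [0.6, 0.0, -2.3]
width: 15.8
grasp_force: 30.0
```

Emit:
step_arm(targets=[[[0.2, 0.005, 0, 0, 0, 0, 0], [0.2, 0.005, 0, 0, 0, 0, 0], [0.2, 0.005, 0, 0, 0, 0, 0], [0, 0, 0, 0, 0, 0, 0], [0, 0, 0, 0, 0, 0, 0]]])

```text
t: 36.33
ee_pos: [539.5, 2.7, 219.2]
orientation: [-3.141, -0.038, 0.001]
ft_force: [-0.1, -0.2, -2.4]
width: 15.8
grasp_force: 30.0
```

Emit:
step_arm(targets=[[[0.2, 0.005, 0, 0, 0, 0, 0], [0.15, 0.005, 0, 0, 0, 0, 0], [0.1, 0, 0, 0, 0, 0, 0], [0, 0, 0, 0, 0, 0, 0], [0, 0, 0, 0, 0, 0, 0]]])

```text
t: 36.95
ee_pos: [562.0, 3.2, 219.3]
orientation: [-3.141, -0.038, 0.001]
ft_force: [-1.4, -0.0, -1.6]
width: 15.9
grasp_force: 30.0
```

Emit:
step_arm(targets=[[[0.03, 0, 0, 0, 0, 0, 0], [0.03, 0, 0, 0, 0, 0, 0], [0.03, 0, 0, 0, 0, 0, 0], [0, 0, 0, 0, 0, 0, 0], [0, 0, 0, 0, 0, 0, 0]]])

```text
t: 37.58
ee_pos: [566.7, 3.2, 219.4]
orientation: [-3.141, -0.038, 0.0]
ft_force: [0.3, -0.1, -2.4]
width: 16.4
grasp_force: 30.0
```

Emit:
step_arm(targets=[[[0.02, 0, 0, 0, 0, 0, 0], [0.02, 0, 0, 0, 0, 0, 0], [0, 0, 0, 0, 0, 0, 0], [0, 0, 0, 0, 0, 0, 0], [0, 0, 0, 0, 0, 0, 0]]])

```text
t: 38.2
ee_pos: [568.7, 3.2, 219.4]
orientation: [3.141, 0.038, -0.0]
ft_force: [-0.4, -0.1, -1.6]
width: 16.1
grasp_force: 30.0
```

Emit:
step_arm(targets=[[[0.03, 0.002, 0, 0, 0, 0, 0], [0.03, 0, 0, 0, 0, 0, 0], [0, 0, 0, 0, 0, 0, 0], [0, 0, 0, 0, 0, 0, 0], [0, 0, 0, 0, 0, 0, 0]]])

```text
t: 38.83
ee_pos: [571.7, 3.3, 219.4]
orientation: [-3.141, -0.038, 0.0]
ft_force: [-0.8, -0.4, -2.5]
width: 16.0
grasp_force: 30.0
```

Emit:
step_arm(targets=[[[0.03, 0.002, 0, 0, 0, 0, 0], [0.03, 0, 0, 0, 0, 0, 0], [0, 0, 0, 0, 0, 0, 0], [0, 0, 0, 0, 0, 0, 0], [0, 0, 0, 0, 0, 0, 0]]])

```text
t: 39.45
ee_pos: [574.7, 3.4, 219.4]
orientation: [-3.141, -0.038, 0.0]
ft_force: [0.2, -0.1, -2.4]
width: 15.9
grasp_force: 30.0
```

Emit:
step_arm(targets=[[[0.03, 0.002, 0, 0, 0, 0, 0], [0.03, 0, 0, 0, 0, 0, 0], [0, 0, 0, 0, 0, 0, 0], [0, 0, 0, 0, 0, 0, 0], [0, 0, 0, 0, 0, 0, 0]]])

```text
t: 40.08
ee_pos: [577.7, 3.5, 219.4]
orientation: [-3.141, -0.038, 0.0]
ft_force: [-0.1, 0.5, -2.5]
width: 16.0
grasp_force: 30.0
```

Emit:
step_arm(targets=[[[0.03, 0.002, 0, 0, 0, 0, 0], [0.03, 0, 0, 0, 0, 0, 0], [0, 0, 0, 0, 0, 0, 0], [0, 0, 0, 0, 0, 0, 0], [0, 0, 0, 0, 0, 0, 0]]])

```text
t: 40.7
ee_pos: [580.7, 3.6, 219.4]
orientation: [-3.141, -0.038, -0.0]
ft_force: [0.5, -0.2, -1.8]
width: 16.1
grasp_force: 30.0
```

Emit:
step_arm(targets=[[[0.03, 0.002, 0, 0, 0, 0, 0], [0.03, 0, 0, 0, 0, 0, 0], [0, 0, 0, 0, 0, 0, 0], [0, 0, 0, 0, 0, 0, 0], [0, 0, 0, 0, 0, 0, 0]]])

```text
t: 41.32
ee_pos: [583.7, 3.7, 219.4]
orientation: [-3.141, -0.038, -0.0]
ft_force: [0.5, -0.5, -2.0]
width: 15.8
grasp_force: 30.0
```

Emit:
step_arm(targets=[[[0.03, 0.002, 0, 0, 0, 0, 0], [0.03, 0, 0, 0, 0, 0, 0], [0, 0, 0, 0, 0, 0, 0], [0, 0, 0, 0, 0, 0, 0], [0, 0, 0, 0, 0, 0, 0]]])

```text
t: 41.95
ee_pos: [585.7, 3.7, 219.1]
orientation: [-3.141, -0.038, 0.005]
ft_force: [-5.6, -0.6, 1.4]
width: 15.9
grasp_force: 30.0
```

Emit:
step_arm(targets=[[[0.02, 0, 0, 0, 0, 0, 0], [0.015, 0, 0, 0, 0, 0, 0], [0, 0, 0, 0, 0, 0, 0], [0, 0, 0, 0, 0, 0, 0], [0, 0, 0, 0, 0, 0, 0]]])

```text
t: 42.58
ee_pos: [586.4, 3.7, 218.9]
orientation: [-3.141, -0.038, 0.01]
ft_force: [-11.1, -1.5, 5.5]
width: 16.1
grasp_force: 30.0
```

Firm at 11 N with the nose about 88 mm inside, so slider B is home. Releasing, and going round to the robot side of the lever with the fingers shut.

Emit:
step_arm(targets=[[[0, 0, 0, 0, 0, 0, 0.5], [0, 0, 0, 0, 0, 0, 0.5], [0, 0, 0, 0, 0, 0, 0.5], [0, 0, 0.4, 0, 0, 0, 0.5], [0, 0, 0.9, 0, 0, 0, 0.5]]])

```text
t: 43.2
ee_pos: [588.0, 3.8, 284.5]
orientation: [-3.141, -0.038, 0.005]
ft_force: [1.8, 0.4, 1.1]
width: 44.0
grasp_force: 0.0
```

Emit:
step_arm(targets=[[[-0.1, 0, 1, 0, 0, 0, 0], [-0.4, -0.6, 0.3, 0, 0, 0, 0], [-0.4, -0.8, 0, 0, 0, 0, 0], [0, -0.9, 0, 0, 0, 0, 0], [0, -0.9, 0, 0, 0, 0, 0]]])

```text
t: 43.82
ee_pos: [543.3, -157.5, 351.3]
orientation: [3.141, 0.038, 0.003]
ft_force: [0.0, 0.9, 0.5]
width: 0.8
grasp_force: 0.0
```

Emit:
step_arm(targets=[[[0, -0.9, 0, 0, 0, 0, 0], [0, -0.6, 0, 0, 0, 0, 0], [0, 0, 0, 0, 0, 0, 0], [0, 0, 0, 0, 0, 0, 0], [0, 0, 0, 0, 0, 0, 0]]])

```text
t: 44.45
ee_pos: [543.5, -230.2, 349.8]
orientation: [-3.141, -0.04, -0.0]
ft_force: [0.6, -0.0, 0.5]
width: 0.1
grasp_force: 0.0
```

```bash
python3 - <<'E'
from h import *
S=save('side','s5'); o=readout.get_obs();print(o['ee_pos'],o['orientation'])
b=cv2.resize(S['pixels'][130:330,170:390,::-1],None,fx=3,fy=3,interpolation=cv2.INTER_CUBIC)
cv2.imwrite('pics/s5c.png',b)
E
```

```text
[ 543.55973302 -230.16793977  349.66634983] [-3.14124566e+00 -3.99752858e-02 -7.13657010e-05]
```

View pics/s5c.png

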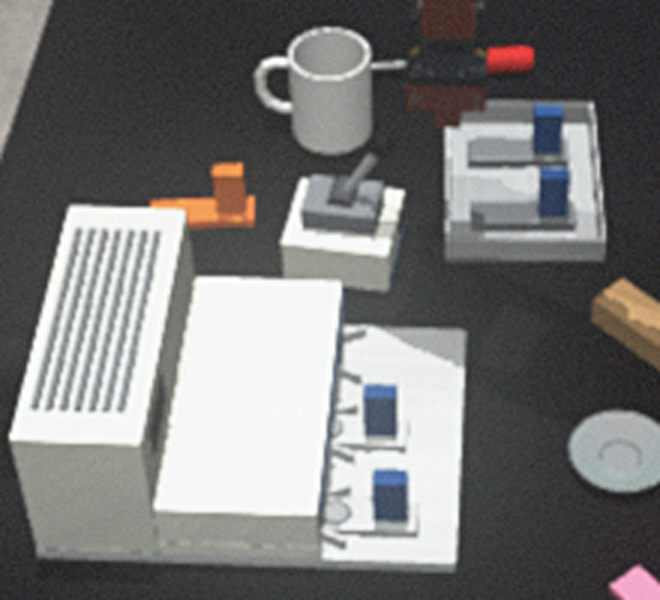

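Both sliders sit in slots 1 and 2, both blanks are in the tray, and the lever leans towards the robot with its ball at (372,140). Now pushing it open.

Emit:
step_arm(targets=[[[0, -0.02, -0.5, 0, 0, 0, 0], [0, 0, -0.34, 0, 0, 0, 0], [0.3, 0, 0, 0, 0, 0, 0], [0.3, 0, 0, 0, 0, 0, 0], [0.3, -0.02, 0, 0, 0, 0, 0]]])

```text
t: 45.12
ee_pos: [590.0, -233.2, 308.2]
orientation: [3.141, 0.039, 0.001]
ft_force: [-2.0, -0.7, 1.4]
width: 0.3
grasp_force: 1.0
```

Emit:
step_arm(targets=[[[0.3, -0.02, 0, 0, 0, 0, 0], [0.3, -0.02, 0, 0, 0, 0, 0], [0.3, 0, 0, 0, 0, 0, 0], [0.1, 0, 0, 0, 0, 0, 0], [0, 0, 0, 0, 0, 0, 0]]])

```text
t: 45.75
ee_pos: [638.7, -235.1, 307.2]
orientation: [-3.141, -0.038, -0.0]
ft_force: [-0.2, -0.1, -0.0]
width: 0.5
grasp_force: 0.0
```

Emit:
step_arm(targets=[[[0.06, 0, 0, 0, 0, 0, 0], [0.06, 0, 0, 0, 0, 0, 0], [0, 0, 0, 0, 0, 0, 0], [0, 0, 0, 0, 0, 0, 0], [0, 0, 0, 0, 0, 0, 0]]])

```text
t: 46.38
ee_pos: [644.4, -235.2, 307.5]
orientation: [3.141, 0.038, 0.0]
ft_force: [-0.4, -0.1, -0.1]
width: 0.7
grasp_force: 0.2
```

Emit:
step_arm(targets=[[[0.06, 0, 0, 0, 0, 0, 0], [0.04, 0, 0, 0, 0, 0, 0], [0, 0, 0, 0, 0, 0, 0], [0, 0, 0, 0, 0, 0, 0], [0, 0, 0, 0, 0, 0, 0]]])

```text
t: 47.0
ee_pos: [649.6, -235.2, 307.5]
orientation: [3.141, 0.038, 0.001]
ft_force: [-0.5, -0.1, -0.5]
width: 0.6
grasp_force: 0.1
```

Emit:
step_arm(targets=[[[0.05, 0, 0, 0, 0, 0, 0], [0.04, 0, 0, 0, 0, 0, 0], [0, 0, 0, 0, 0, 0, 0], [0, 0, 0, 0, 0, 0, 0], [0, 0, 0, 0, 0, 0, 0]]])

```text
t: 47.62
ee_pos: [653.6, -235.2, 307.2]
orientation: [-3.141, -0.038, 0.002]
ft_force: [-4.9, 0.2, -0.1]
width: 0.4
grasp_force: 2.5
```

Emit:
step_arm(targets=[[[0.05, 0, 0, 0, 0, 0, 0], [0.03, 0, 0, 0, 0, 0, 0], [0, 0, 0, 0, 0, 0, 0], [0, 0, 0, 0, 0, 0, 0], [0, 0, 0, 0, 0, 0, 0]]])

```text
t: 48.25
ee_pos: [655.6, -235.3, 306.8]
orientation: [-3.14, -0.038, 0.013]
ft_force: [-16.2, -0.4, 6.8]
width: 0.4
grasp_force: 8.4
```

Stop felt at 16 N. Backing off and checking the end state.

Emit:
step_arm(targets=[[[-0.3, 0, 0, 0, 0, 0, 0], [-0.6, 0, 0, 0, 0, 0, 0], [0, 0, 1, 0, 0, 0, 0], [0, 0, 1, 0, 0, 0, 0], [-0.8, 0, 0, 0, 0, 0, 0]]])

```text
t: 48.88
ee_pos: [575.5, -235.8, 412.7]
orientation: [3.136, 0.039, 0.02]
ft_force: [-1.0, -0.6, -0.4]
width: 0.7
grasp_force: 0.0
```

Emit:
step_arm(targets=[[[-0.9, 0, 0, 0, 0, 0, 0], [-0.9, 0, 0, 0, 0, 0, 0], [0, 0, 0, 0, 0, 0, 0], [0, 0, 0, 0, 0, 0, 0], [0, 0, 0, 0, 0, 0, 0]]])

```text
t: 49.5
ee_pos: [484.2, -235.4, 407.6]
orientation: [3.141, 0.039, 0.003]
ft_force: [0.1, 0.1, -0.4]
width: 0.7
grasp_force: 0.0
```

```bash
python3 - <<'E'
from h import *
S=save('side','s6'); C=save('scene','c6'); o=readout.get_obs();print(o['ee_pos'],o['ft_force'])
for d,n in((S,'side'),(C,'scene')):
    for p in((571,93.8,47,.025),(586.5,3.9,47,.025)): print(n,hullc(proj(d,finbox(*p))).round(1))
    print([ (c.round(1).tolist(),int(s[4])) for c,s in blobs(d) if c[1]>150])
b=cv2.resize(S['pixels'][130:330,170:390,::-1],(396,360),interpolation=cv2.INTER_CUBIC)
a=cv2.resize(C['pixels'][180:380,140:360,::-1],(396,360),interpolation=cv2.INTER_CUBIC)
cv2.imwrite('pics/m8.png',np.hstack([b,a]))
E
```

```text
[ 483.9296228  -235.24494088  407.30274454] [0.41847994 0.06442814 0.28282801]
side [298.4 294.2]
side [295.2 265.9]
[([352.1, 172.0], 120), ([354.2, 193.4], 102), ([299.3, 290.1], 47)]
scene [334.8 284.7]
scene [296. 277.]
[([190.9, 201.5], 89), ([221.5, 204.1], 41), ([337.1, 277.4], 55)]
```

View pics/m8.png

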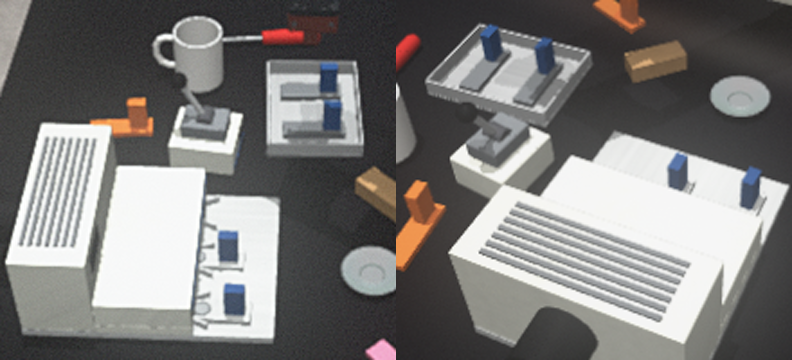

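The lever leans away from the robot, both blanks lie in the tray and both sliders are home. Handing in.

```bash
python3 -c "
from workcell import ctrl
print(ctrl.close_job())"
```

```text
the job is handed in; nothing more can be done
None
```

I handed the job in at about 50 s: shutter closed first, both blanks laid in the tray, both sliders pushed into slots 1 and 2 until firm resistance (11–12 N), and the shutter opened again to its stop; the hand-in returned no verdict.

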